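# Load three tube ends on the tapered spigots of the grinding bench

### The arm

A 7-joint arm with a two-finger parallel gripper is mounted at the origin on the work surface. World frame = base frame: x ahead of the robot, y to its left, z up, the work surface at z = 0. Lengths are in m, angles in rad, forces in N, time in s.
With the tool pointing down it reaches from about 0.4 to 0.875 m from the base axis. Payload 4.4 kg.
Tool frame: the origin (TCP) lies midway between the tips of the shut fingers; the grasp point (between the pads) lies 19 mm behind it (manip.tcp_to_grasp is the distance from the TCP to the grasp point, in m); z points along the fingers, y is the direction in which the jaws open and shut (so a half turn about z gives the same grasp; the last joint's range is limited). The gripper opens to 85 mm and grips with 20 to 120 N. Pads are 22 mm wide; open, the fingers measure 114 mm over their backs; the gripper's body (76 mm by 85 mm) begins 54 mm behind the grasp point. The pads swing forward as they close: fully open they stand 13 mm farther back than shut.
Start: joints at [-1.18, 0.628, 0.038, 1.517, -0.027, 0.996, -0.02], TCP at [0.287, 0.583, 0.205] pointing down, gripper open.
Joint ranges: [-3.06, 3.06], [-0.37, 2.12], [-1.25, 1.32], [0.18, 2.47], [-1.1, 4.24], [0.23, 1.98], [-2.94, 2.94]. Speed limits (rad/s): [2.57, 2.57, 3.14, 3.14, 3.14, 3.14, 3.14].

### API

Orientations are given as a unit quaternion [x, y, z, w].
In Python, from cell import read_state, optics, order, manip gives the robot as it stands.
- The arm moves only by the tool carry_out, never from a script. Its argument "increments" is one flat list of numbers, 4 for each row, row after row: the shift along the tool's x, y, z in mm, then the turn about the tool's z in rad. A call has 1 to 5 rows; each row shifts and turns the commanded pose from where the row before left it, along the tool's axes as they then stand; what a row does not reach is not made up. A row lasts 1/12 s, in which the tool goes at most 41.7 mm and 7.16 degrees, less where a joint would pass 70% of its speed; a pose out of reach is approached as far as the arm can. A call is refused whole if a number of a shift passes 41.7 or a number of a turn 0.125, either way. A call with a gripper value outside its range is refused whole. "claw" is the opening, from 0 (shut) to 1 (fully open), set as the call begins (left out, the last holds). The fingers move at their own pace and stop on an object; "squeeze" is the grip in N (left out, the last holds). Time passes only in rows, so rows that do not move let the fingers close. It gives the time, the measured TCP pose, the force and the opening at its end, in the units of the state.
- read_state(): the state, without advancing time (a new reading comes with each control period).
- optics.grab_frame(name): name is "scene" or "side" or "wrist"; returns a dict with "img" (420x560x3 uint8, red, green, blue), "depth" (420x560 float32, m along the optical axis (not along the pixel's ray), 0 where there is no reading), "mtx" (3x3 intrinsics, pixels), "cam_to_world" (4x4, takes a point from camera to world coordinates). Camera axes: x right, y down, z forward; pixel columns grow to the right and rows downward; lengths in m; the calibration is good to about 2 mm. The wrist camera is an equidistant fisheye: a pixel r from the principal point sees the ray r / f radians off the axis. A picture is of the moment at which its call begins.
- order.finish_job(): hands the job in, once; it reports no verdict.
The state is a dict: "t": time; "joint_positions": joint angles; "joint_velocities": joint speeds; "tau": joint torques, N m; "position": TCP position; "orientation": TCP orientation; "wrist_force": force on the tool from outside, world axes, zero at the start; "torque": the same for the moment, N m; "opening": finger opening in m.
Only numpy, scipy, OpenCV 4.12 (cv2) and the standard library are available. Lean on these libraries where they do the work, as an engineer would, in place of code of your own. Each camera call takes 0.05 s, during which the arm holds its last target.

### The job

Get the three cut lengths of round steel tube ready for grinding: one after another, put each on the tapered spigot that fits its bore (small tube on the thin spigot, medium on the middle one, large on the thick one) and press it down fully home, until its lower end sits on the spigot's foot disc and it stays there by itself. Leave the piece of square tube and the solid round bar where they stand.

Things in the scene. Friction and masses are not known exactly. Their poses are not given: they have to be found in the camera images.
- tube_small: The small round tube: a cut length of bright steel tube standing on end, outside diameter 32 mm, bore 22 mm (open right through), 50 mm tall, about 130 g. Origin at the centre of its lower end, z up along the tube; its yaw does not matter.
- tube_medium: The medium round tube: a cut length of bright steel tube standing on end, outside diameter 42 mm, bore 32 mm (open right through), 50 mm tall, about 175 g. Origin at the centre of its lower end, z up along the tube; its yaw does not matter.
- tube_large: The large round tube: a cut length of bright steel tube standing on end, outside diameter 52 mm, bore 42 mm (open right through), 50 mm tall, about 220 g. Origin at the centre of its lower end, z up along the tube; its yaw does not matter.
- spigot_small: Small spigot, fixed: dark foot disc 84 mm wide, 14 mm thick; on it a bright upright taper, 24.6 mm dia. at the disc, 19 mm at 48 mm above the bench, then a blunt cone to 5 mm at 58 mm. Sprung segments grip the bore: an unpressed tube stops 3 to 15 mm short; 8 to 20 N seats it (lower end at z = 14 mm) and friction holds it. Origin: centre of the disc's underside; z up.
- spigot_medium: Medium spigot, fixed: dark foot disc 84 mm wide, 14 mm thick; on it a bright upright taper, 34.6 mm dia. at the disc, 29 mm at 48 mm above the bench, then a blunt cone to 15 mm at 58 mm. Sprung segments grip the bore: an unpressed tube stops 3 to 15 mm short; 8 to 20 N seats it (lower end at z = 14 mm) and friction holds it. Origin: centre of the disc's underside; z up.
- spigot_large: Large spigot, fixed: dark foot disc 84 mm wide, 14 mm thick; on it a bright upright taper, 44.6 mm dia. at the disc, 39 mm at 48 mm above the bench, then a blunt cone to 25 mm at 58 mm. Sprung segments grip the bore: an unpressed tube stops 3 to 15 mm short; 8 to 20 N seats it (lower end at z = 14 mm) and friction holds it. Origin: centre of the disc's underside; z up.
- square_tube: Bystander, not part of the job: a cut length of square steel tube on end, 40 x 40 mm outside, 5 mm wall, 50 mm tall. Origin at the centre of its lower end.
- solid_bar: Bystander, not part of the job: a solid round steel bar end standing upright, 32 mm diameter, 50 mm tall, no bore. Origin at the centre of its lower end.
Not all that is in view belongs to the job. What is shaped like the tube_large but blue or green is not meant. What is shaped like the tube_medium but yellow is not meant.

How it is judged:
By the outcome, as a careful person would: the job done as asked, in the order asked, and still so for the second after the job is handed in, with the robot touching nothing.
It also fails if it takes over 99 s, if anything falls off the work surface, if the arm or the gripper's body presses on something with over 40 N, if the wrist force passes 120 N, or if a joint passes its speed limit or range.

## Working session

There is one attempt and no reset: what is moved stays moved. The work goes in short steps, Python scripts to look and compute and a tool call to move; the robot and the scene stay as the last step left them, time stands still between calls to the robot, and variables do not carry over. Pictures are saved under pics/ and viewed, and the job is handed in when it is done.

Besides the shell and the picture viewer there is one more tool, called as name(argument=value, ...) on one line, values as JSON. carry_out: Moves the arm, as the interface text tells. Its arguments: {"type":"object","properties":{"increments":{"type":"array"},"claw":{"type":"number"},"squeeze":{"type":"number"}},"required":["increments"]}

```bash
ls; mkdir -p pics; python3 - <<'E'
from cell import read_state, optics, order, manip
import cv2,numpy as np
print(read_state()); print([a for a in dir(manip) if a[0]!='_'], manip.tcp_to_grasp)
for n in ("scene","side","wrist"):
    f=optics.grab_frame(n); cv2.imwrite(f"pics/{n}0.png",f["img"][:,:,::-1]); np.savez(f"{n}0.npz",**f); print(n,f["mtx"].tolist(),np.round(f["cam_to_world"],3).tolist())
E
```

```text
pics
{'t': 0.0, 'joint_positions': array([-1.17980443,  0.62936026,  0.03842498,  1.51837131, -0.02701405,
        0.99629626, -0.02000979]), 'joint_velocities': array([-1.61767817e-05, -1.38934648e-03,  1.64845220e-03, -1.25573685e-03,
        8.53467057e-04, -2.26454770e-05,  6.99757304e-04]), 'tau': array([ 8.17827149e-04, -5.63409483e+01,  1.22654133e+00, -1.93439180e+01,
        1.10016941e-02,  1.06204598e-02,  1.05047772e-05]), 'position': array([0.28635883, 0.58276708, 0.2043786 ]), 'orientation': array([ 2.26417155e-01,  9.74029955e-01, -9.34534258e-04, -2.14963833e-04]), 'wrist_force': array([-0.38867027, -1.32206295, -0.09031841]), 'torque': array([ 0.04417136, -0.0064128 ,  0.02153942]), 'opening': 0.08581023971664678}
['MotionError', 'tcp_to_grasp'] 0.0187
scene [[469.5320715306543, 0.0, 283.43286380445954], [0.0, 469.5320715306543, 211.99517586436681], [0.0, 0.0, 1.0]] [[0.333, 0.702, -0.629, 1.08], [0.943, -0.235, 0.236, -0.263], [0.018, -0.672, -0.74, 0.673], [0.0, 0.0, 0.0, 1.0]]
side [[387.8530247712787, 0.0, 286.078397284218], [0.0, 387.8530247712787, 212.837742116326], [0.0, 0.0, 1.0]] [[-0.982, -0.139, 0.126, 0.435], [-0.187, 0.722, -0.666, 0.445], [0.002, -0.678, -0.735, 0.581], [0.0, 0.0, 0.0, 1.0]]
wrist [[325.19226210127806, 0.0, 276.88649738997486], [0.0, 325.19226210127806, 213.7424964645458], [0.0, 0.0, 1.0]] [[0.44, 0.86, 0.259, 0.22], [0.898, -0.421, -0.128, 0.615], [-0.001, 0.289, -0.957, 0.373], [0.0, 0.0, 0.0, 1.0]]
```

View pics/scene0.png

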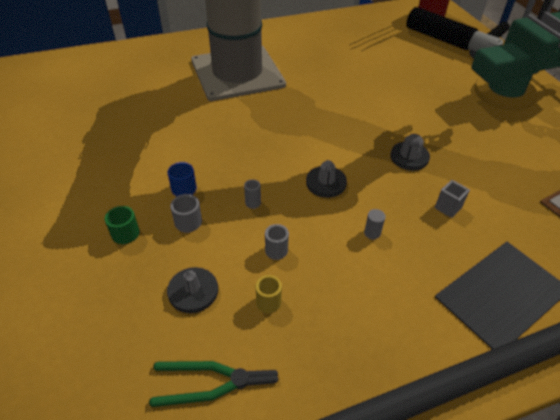

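View pics/side0.png

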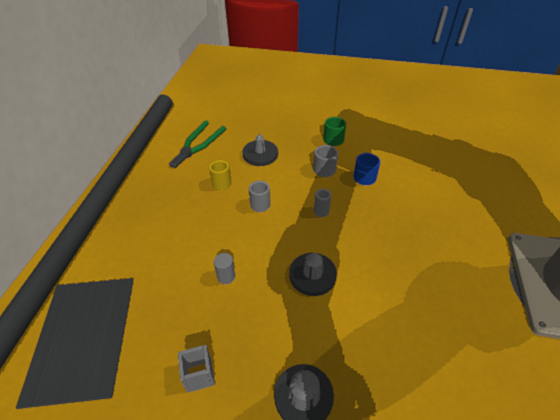

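View pics/wrist0.png

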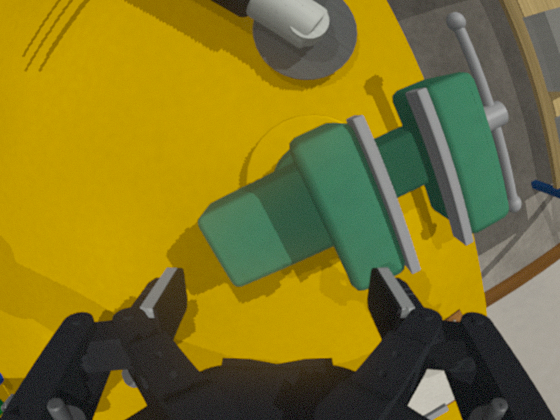

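The scene view shows the bright tubes at about (186,213), (277,242) and (253,193), and the solid bar at (375,224). The spigots are at (193,289), (327,180) and (410,153). Next I'll measure them with depth.

```bash
cat > h.py <<'E'
import numpy as np,cv2
from scipy.optimize import least_squares
def cloud(f):
    d=f["depth"];v,u=np.indices(d.shape);K=f["mtx"]
    p=np.stack([(u-K[0,2])/K[0,0]*d,(v-K[1,2])/K[1,1]*d,d],-1)
    T=f["cam_to_world"];P=p@T[:3,:3].T+T[:3,3];P[d==0]=np.nan
    return P
def fit(xy,r=None):
    c=xy.mean(0)
    if r: s=least_squares(lambda q:np.hypot(*(xy-q).T)-r,c,loss="soft_l1",f_scale=.001)
    else: s=least_squares(lambda q:np.hypot(*(xy-q[:2]).T)-q[2],[*c,.02],loss="soft_l1",f_scale=.001)
    return s.x,np.abs(s.fun).mean()
E
python3 - <<'E'
from h import *
for n in("scene","side"):
    f=dict(np.load(n+"0.npz"));P=cloud(f)
    z=P[...,2]
    m=((z>.008)&(z<.09)&(P[...,0]>.2)&(P[...,0]<.95)&(abs(P[...,1])<.6)).astype(np.uint8)
    k,l,s,c=cv2.connectedComponentsWithStats(m)
    print(n)
    for i in range(1,k):
        if s[i,4]<60 : continue
        q=P[l==i];col=f["img"][l==i].mean(0)
        t=q[q[:,2]>np.nanpercentile(q[:,2],97)-.006]
        side=q[(q[:,2]>.008)&(q[:,2]<.042)]
        try: r=fit(side[:,:2])
        except Exception as e:r=0
        print(c[i].round(),s[i,4],"mid",((q.min(0)+q.max(0))/2).round(3)[:2],"ext",(q.max(0)-q.min(0)).round(3),"ztop",np.percentile(q[:,2],98).round(4),col.round(),"topmid",((t.min(0)+t.max(0))/2).round(4)[:2],(t.max(0)-t.min(0)).round(3)[:2],r)
E
```

```text
scene
[496.  87.] 1191 mid [0.303 0.557] ext [0.139 0.087 0.082] ztop 0.0887 [48. 47. 23.] topmid [0.3021 0.5567] [0.076 0.086] (array([0.31491189, 0.57230674, 0.02815355]), np.float64(0.012710150830076851))
[411. 152.] 981 mid [0.444 0.264] ext [0.084 0.086 0.053] ztop 0.0592 [46. 44. 41.] topmid [0.4457 0.2618] [0.032 0.034] (array([0.43829141, 0.2690207 , 0.03284587]), np.float64(0.007116804110577937))
[184. 195.] 1660 mid [ 0.428 -0.222] ext [0.146 0.062 0.045] ztop 0.0514 [42. 46. 58.] topmid [ 0.4277 -0.2221] [0.145 0.061] (array([1.39860986, 8.87521407, 9.14926748]), np.float64(0.011156651987472913))
[326. 179.] 1043 mid [0.46  0.061] ext [0.086 0.084 0.053] ztop 0.0579 [42. 40. 37.] topmid [0.4625 0.0608] [0.021 0.025] (array([0.45599013, 0.06300456, 0.03163486]), np.float64(0.008045593305728325))
[252. 192.] 396 mid [ 0.465 -0.097] ext [0.033 0.031 0.044] ztop 0.0516 [60. 56. 52.] topmid [ 0.4645 -0.097 ] [0.032 0.031] (array([ 0.46610739, -0.09715969,  0.01372302]), np.float64(0.0008939050926279743))
[452. 197.] 747 mid [0.598 0.263] ext [0.055 0.054 0.046] ztop 0.052 [67. 
[... 3580 characters left out ...]
.031 0.032] (array([0.60917326, 0.08912317, 0.01562403]), np.float64(0.00043911953115770925))
[313. 273.] 1577 mid [0.459 0.058] ext [0.082 0.084 0.052] ztop 0.0584 [42. 42. 41.] topmid [0.459  0.0609] [0.025 0.021] (array([0.45964801, 0.05466523, 0.03212827]), np.float64(0.007380336698457154))
[196. 367.] 1097 mid [0.598 0.262] ext [0.053 0.052 0.045] ztop 0.0518 [96. 95. 94.] topmid [0.5985 0.2617] [0.052 0.052] (array([0.59604265, 0.26319099, 0.01968153]), np.float64(0.0020852970636670784))
[304. 393.] 2795 mid [0.444 0.26 ] ext [0.083 0.078 0.053] ztop 0.0591 [49. 50. 49.] topmid [0.4434 0.2623] [0.033 0.034] (array([0.44373936, 0.25730575, 0.03252013]), np.float64(0.005027899601189327))
```

```bash
cat > go.py <<'E'
import sys
from cell import read_state
import numpy as np
from scipy.spatial.transform import Rotation as R
s=read_state();t=np.array([float(a) for a in sys.argv[1:4]])
r=R.from_quat(s["orientation"])
d=r.inv().apply(t-s["position"])*1000
print("t",round(s["t"],2),"pos",s["position"].round(4),"F",s["wrist_force"].round(1),"open",round(s["opening"],4),"toolx/y world",r.as_matrix()[:,:2].T.round(3).tolist(),"zdir",r.as_matrix()[:,2].round(3))
print("delta tool mm",d.round(1),"rows",np.linalg.norm(d)/41.7, "q7",s["joint_positions"][6].round(2))
E
python3 go.py .4643 -.0975 .2
```

```text
t 0.15 pos [0.2864 0.5829 0.2046] F [ 0.1 -0.3 -0.5] open 0.0855 toolx/y world [[-0.897, 0.441, -0.0], [0.441, 0.897, -0.002]] zdir [-0.001 -0.001 -1.   ]
delta tool mm [-459.7 -532.2    5.4] rows 16.86517957207789 q7 -0.02
```

carry_out(increments=[-20,-26,0,0,-23,-27,0,0,-23,-27,0,0,-23,-27,0,0,-23,-27,0,0], claw=1, squeeze=60)

```text
t: 0.57
position: [0.3281, 0.4119, 0.2051]
orientation: [0.226, 0.974, -0.0, -0.0]
wrist_force: [0.4, -0.7, -0.8]
opening: 0.0854
```

carry_out(increments=[-23,-27,0,0,-23,-27,0,0,-23,-27,0,0,-23,-27,0,0,-23,-27,0,0])

```text
t: 0.98
position: [0.3718, 0.2401, 0.2053]
orientation: [0.226, 0.974, -0.0, -0.0]
wrist_force: [1.6, 0.7, 0.1]
opening: 0.0854
```

carry_out(increments=[-23,-27,0,0,-23,-27,0,0,-23,-27,0,0,-23,-27,0,0,-23,-27,0,0])

```text
t: 1.4
position: [0.4154, 0.0682, 0.2054]
orientation: [0.226, 0.974, 0.0, 0.0]
wrist_force: [0.3, 0.5, 0.1]
opening: 0.0853
```

```bash
python3 go.py .4643 -.0975 .17
```

```text
t 1.4 pos [0.4154 0.0682 0.2054] F [0.3 0.5 0.1] open 0.0853 toolx/y world [[-0.898, 0.441, -0.0], [0.441, 0.898, 0.0]] zdir [ 0.  0. -1.]
delta tool mm [-116.9 -127.2   35.4] rows 4.2296736811801745 q7 0.94
```

carry_out(increments=[-23,-26,8,0,-24,-26,8,0,-24,-26,8,0,-23,-25,6,0,-22,-24,5,0])

```text
t: 1.82
position: [0.4635, -0.0971, 0.1698]
orientation: [0.227, 0.974, -0.0, -0.0]
wrist_force: [-0.1, 0.5, 0.1]
opening: 0.0854
```

```bash
python3 go.py .4643 -.0975 .06; python3 - <<'E'
from cell import optics
import cv2,numpy as np
for n in("wrist","scene","side"):
    f=optics.grab_frame(n);np.savez(n+"1.npz",**f);cv2.imwrite(f"pics/{n}1.png",f["img"][:,:,::-1])
E
```

```text
t 1.82 pos [ 0.4635 -0.0971  0.1698] F [-0.1  0.5  0.1] open 0.0854 toolx/y world [[-0.897, 0.442, 0.0], [0.442, 0.897, -0.0]] zdir [-0.001 -0.    -1.   ]
delta tool mm [-1.000e+00  1.000e-01  1.098e+02] rows 2.6320038853919647 q7 1.35
```

View pics/wrist1.png

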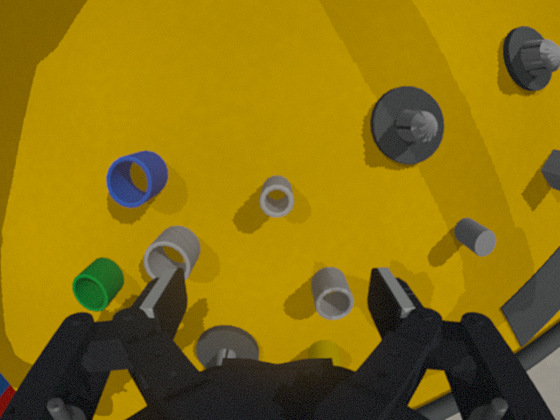

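Wrist view: the small tube is at (277,197), centred between the fingers (u≈170 and 390). The medium tube is at (333,295) and the large at (172,255). I'll cross-check with fisheye depth.

```bash
cat >> h.py <<'E'
def fcloud(f):
    d=f["depth"];v,u=np.indices(d.shape);K=f["mtx"]
    x=(u-K[0,2])/K[0,0];y=(v-K[1,2])/K[1,1];th=np.hypot(x,y)+1e-9
    k=np.tan(np.minimum(th,1.4))/th
    p=np.stack([x*k*d,y*k*d,d],-1);T=f["cam_to_world"];P=p@T[:3,:3].T+T[:3,3];P[(d==0)|(th>1.3)]=np.nan
    return P
OBJ=dict(ts=(.4643,-.0975),tm=(.5913,-.092),tl=(.473,-.2295),ss=(.629,-.251),sm=(.4605,.060),sl=(.444,.262))
def report(P,names=OBJ):
    for n in names:
        c=np.array(OBJ[n]);q=P[(np.hypot(*(P[...,:2]-c).transpose(2,0,1))<.05)&(P[...,2]>.005)&(P[...,2]<.1)]
        if len(q)<30: continue
        if n[0]=='t': q=q[q[:,2]>.044]
        else:
            d=q[(q[:,2]<.02)]; d=d[:,:2]; 
            if len(d): print(n,"disc",((d.min(0)+d.max(0))/2).round(4),(d.max(0)-d.min(0)).round(3),end=" ")
            q=q[q[:,2]>.047]
        if len(q): print(n,"top",((q[:,:2].min(0)+q[:,:2].max(0))/2).round(4),np.ptp(q[:,:2],0).round(3),"z",np.percentile(q[:,2],95).round(3))
E
python3 - <<'E'
from h import *
for n in("wrist","scene","side"):
    f=dict(np.load(n+"1.npz"));print(n);report(fcloud(f) if n=="wrist" else cloud(f))
E
```

```text
wrist
ts top [ 0.4633 -0.0987] [0.031 0.032] z 0.051
tm top [ 0.5901 -0.0927] [0.042 0.042] z 0.051
tl top [ 0.4716 -0.2293] [0.048 0.052] z 0.051
ss disc [ 0.6192 -0.2519] [0.067 0.084] sm disc [0.4585 0.059 ] [0.083 0.084] sm top [0.459  0.0592] [0.029 0.03 ] z 0.059
sl disc [0.4424 0.2592] [0.083 0.079] sl top [0.4426 0.2576] [0.038 0.031] z 0.059
scene
ts top [ 0.4653 -0.0968] [0.033 0.031] z 0.052
tm top [ 0.5911 -0.0913] [0.043 0.041] z 0.052
tl top [ 0.4739 -0.2273] [0.051 0.051] z 0.052
ss disc [ 0.6292 -0.2507] [0.084 0.083] ss top [ 0.6307 -0.2506] [0.015 0.018] z 0.058
sm disc [0.4597 0.0602] [0.086 0.083] sm top [0.4615 0.0605] [0.026 0.029] z 0.06
sl disc [0.4445 0.2639] [0.085 0.084] sl top [0.446  0.2639] [0.035 0.038] z 0.06
side
ts top [ 0.464  -0.0985] [0.031 0.032] z 0.051
tm top [ 0.5906 -0.0935] [0.04  0.042] z 0.052
tl top [ 0.4731 -0.2292] [0.05  0.051] z 0.052
ss disc [ 0.6285 -0.2523] [0.084 0.086] ss top [ 0.628  -0.2489] [0.017 0.012] z 0.058
sm disc [0.4594 0.0583] [0.082 0.085] sm top [0.4597 0.0602] [0.028 0.025] z 0.06
sl disc [0.4436 0.26  ] [0.083 0.079] sl top [0.4432 0.2622] [0.038 0.039] z 0.06
```

carry_out(increments=[-1,0,38,0,0,0,38,0,0,0,36,0,0,0,24,0,0,0,12,0])

```text
t: 2.38
position: [0.4622, -0.0936, 0.0195]
orientation: [0.225, 0.974, 0.0, -0.003]
wrist_force: [-0.8, 0.1, 0.1]
opening: 0.0852
```

carry_out(increments=[0,0,0,0,0,0,0,0,0,0,0,0,0,0,0,0,0,0,0,0], claw=0, squeeze=60)

```text
t: 2.8
position: [0.465, -0.0964, 0.0238]
orientation: [0.226, 0.974, -0.0, 0.001]
wrist_force: [-7.7, -13.0, 31.7]
opening: 0.0258
```

carry_out(increments=[0,0,0,0,0,0,0,0,0,0,0,0])

```text
t: 3.05
position: [0.4639, -0.1027, 0.0265]
orientation: [0.23, 0.973, -0.003, 0.002]
wrist_force: [-10.3, -13.0, 42.8]
opening: -0.0
```

```bash
python3 - <<'E'
from cell import optics
import cv2,numpy as np
a=[optics.grab_frame(n)["img"][:,:,::-1] for n in("side","scene","wrist")]
cv2.imwrite("pics/a2.png",np.vstack([cv2.resize(a[0][80:320,150:470],(640,480)),]))
cv2.imwrite("pics/b2.png",a[2]);cv2.imwrite("pics/c2.png",cv2.resize(a[1][100:300,100:380],(784,560)))
E
```

```text
(no output)
```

View pics/a2.png

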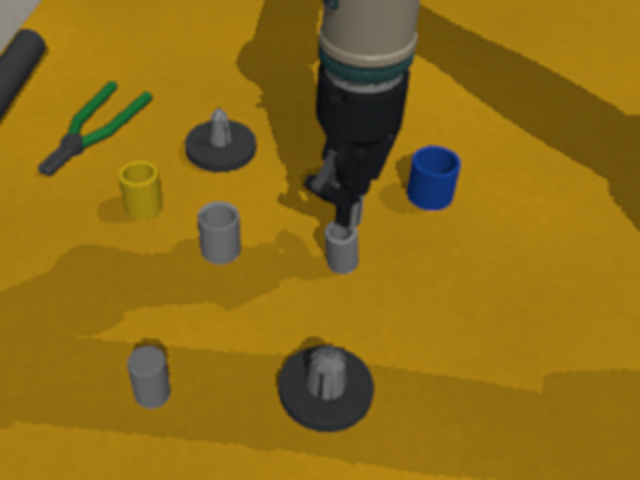

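View pics/b2.png

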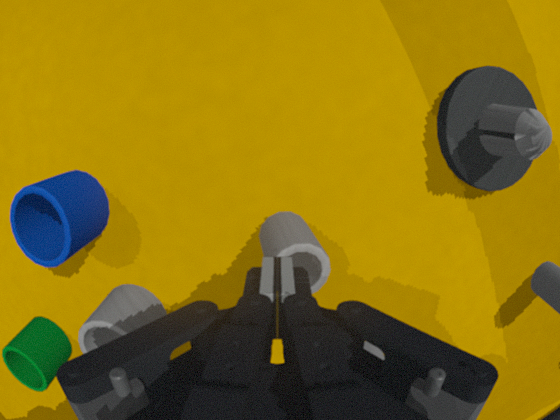

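View pics/c2.png

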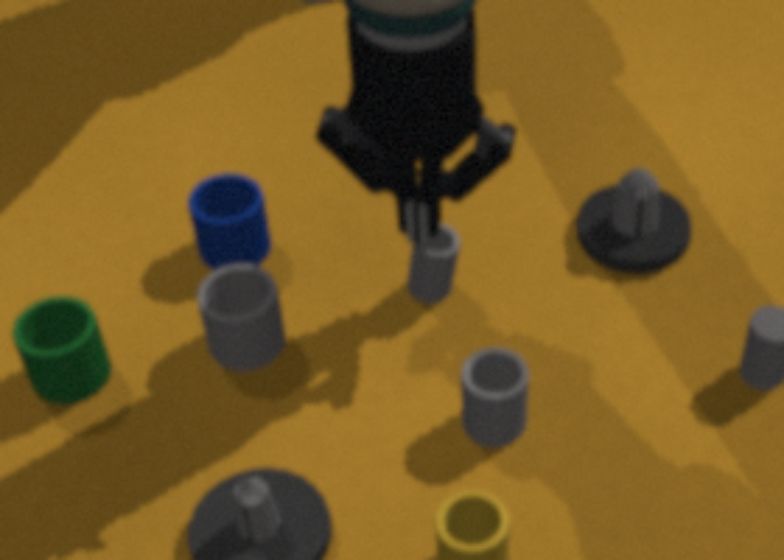

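The images show the shut fingers at the tube's rim (side view ≈(345,215)) with the tube still standing. I'll measure where the tips really are.

```bash
python3 go.py .4642 -.098 .02; python3 - <<'E'
from h import *
from cell import optics
for n in("side","scene","wrist"):
    f=optics.grab_frame(n);P=fcloud(f) if n=="wrist" else cloud(f);np.savez(n+"2.npz",**f)
    print(n);m=(np.hypot(P[...,0]-.464,P[...,1]+.098)<.045)
    for z in np.arange(.005,.12,.01):
        q=P[m&(abs(P[...,2]-z-.0)<.005)]
        if len(q)>3: print(round(z,3),len(q),q.min(0).round(3)[:2],q.max(0).round(3)[:2])
E
```

```text
t 3.2 pos [ 0.4644 -0.1022  0.0268] F [ -9.5 -12.7  42. ] open 0.0002 toolx/y world [[-0.895, 0.447, -0.006], [0.447, 0.895, -0.004]] zdir [ 0.004 -0.007 -1.   ]
delta tool mm [2.1 3.7 6.7] rows 0.19121566296984652 q7 1.38
side
0.005 659 [ 0.42 -0.14] [ 0.509 -0.053]
0.015 49 [ 0.449 -0.1  ] [ 0.482 -0.081]
0.025 57 [ 0.451 -0.11 ] [ 0.482 -0.079]
0.035 78 [ 0.452 -0.107] [ 0.482 -0.079]
0.045 88 [ 0.453 -0.106] [ 0.485 -0.077]
0.055 61 [ 0.452 -0.105] [ 0.484 -0.076]
0.065 43 [ 0.452 -0.104] [ 0.476 -0.088]
0.075 50 [ 0.451 -0.107] [ 0.475 -0.088]
0.085 36 [ 0.452 -0.106] [ 0.475 -0.087]
0.095 29 [ 0.442 -0.121] [ 0.471 -0.076]
0.105 98 [ 0.438 -0.128] [ 0.487 -0.066]
0.115 71 [ 0.436 -0.132] [ 0.492 -0.058]
scene
0.005 610 [ 0.419 -0.143] [ 0.509 -0.053]
0.015 56 [ 0.464 -0.111] [ 0.482 -0.08 ]
0.025 60 [ 0.455 -0.11 ] [ 0.483 -0.081]
0.035 87 [ 0.454 -0.109] [ 0.486 -0.078]
0.045 104 [ 0.457 -0.107] [ 0.485 -0.075]
0.055 43 [ 0.458 -0.11 ] [ 0.484 -0.077]
0.065 57 [ 0.464 -0.115] [ 0.477 -0.087]
0.075 67 [ 0.462 -0.115] [ 0.478 -0.087]
0.085 59 [ 0.458 -0.115] [ 0.478 -0.087]
0.095 73 [ 0.453 -0.131] [ 0.487 -0.079]
0.105 228 [ 0.44  -0.139] [ 0.491 -0.07 ]
0.115 181 [ 0.44  -0.142] [ 0.494 -0.064]
wrist
0.005 5392 [ 0.419 -0.143] [ 0.507 -0.053]
0.015 414 [ 0.449 -0.112] [ 0.477 -0.08 ]
0.025 513 [ 0.45  -0.112] [ 0.478 -0.079]
0.035 553 [ 0.451 -0.109] [ 0.478 -0.078]
0.045 978 [ 0.451 -0.106] [ 0.484 -0.077]
0.055 545 [ 0.451 -0.109] [ 0.481 -0.078]
0.065 568 [ 0.451 -0.112] [ 0.464 -0.087]
0.075 707 [ 0.45  -0.112] [ 0.464 -0.087]
0.085 698 [ 0.45  -0.111] [ 0.475 -0.087]
0.095 1542 [ 0.439 -0.125] [ 0.474 -0.07 ]
0.105 4907 [ 0.436 -0.14 ] [ 0.488 -0.062]
0.115 4182 [ 0.434 -0.14 ] [ 0.488 -0.055]
```

```bash
python3 - <<'E'
import numpy as np,cv2
f=np.load("wrist2.npz");a=f["img"][190:310,220:360,::-1];cv2.imwrite("pics/z2.png",cv2.resize(np.clip(a*1.6,0,255).astype(np.uint8),(700,600),interpolation=cv2.INTER_CUBIC))
E
```

```text
(no output)
```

View pics/z2.png

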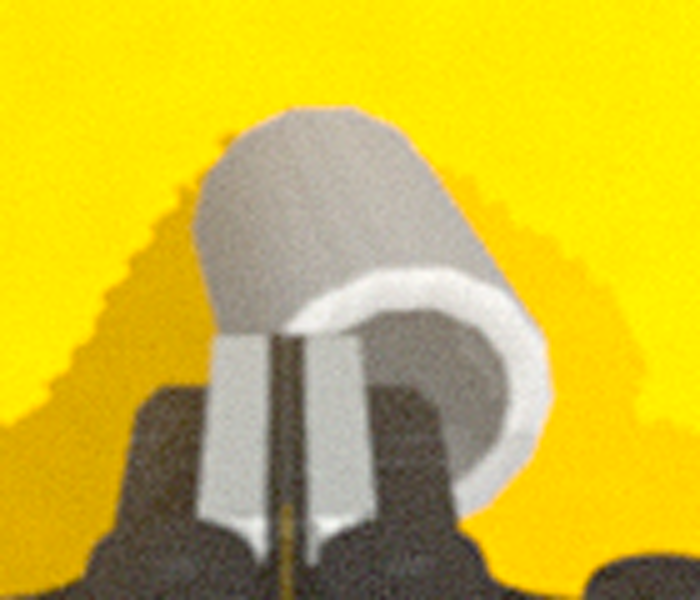

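```bash
python3 - <<'E'
from h import *
f=dict(np.load("wrist2.npz"));P=fcloud(f)
for v in (250,255,258,262,270,280,290): print(v,[P[v,u].round(3).tolist() for u in (266,272,288,292,300,310)])
T=f["cam_to_world"];K=f["mtx"]
for t in ([.4644,-.1022,.0268],[.4644,-.1022,.0455],[.4644,-.1022,.06]):
    p=np.linalg.inv(T)@np.r_[t,1];th=np.arctan2(np.hypot(p[0],p[1]),p[2]);k=th/np.hypot(p[0],p[1]);print(t,K[0,2]+K[0,0]*p[0]*k,K[1,2]+K[1,1]*p[1]*k,p[2])
E
```

```text
250 [[0.456, -0.105, 0.038], [0.455, -0.101, 0.045], [0.455, -0.092, 0.053], [0.456, -0.09, 0.053], [0.458, -0.087, 0.051], [0.46, -0.083, 0.051]]
255 [[0.458, -0.106, 0.04], [0.455, -0.101, 0.05], [0.457, -0.093, 0.053], [0.475, -0.098, 0.013], [0.476, -0.093, 0.016], [0.473, -0.086, 0.029]]
258 [[0.452, -0.102, 0.058], [0.452, -0.099, 0.06], [0.456, -0.093, 0.059], [0.476, -0.098, 0.015], [0.477, -0.094, 0.019], [0.474, -0.087, 0.031]]
262 [[0.452, -0.102, 0.063], [0.453, -0.099, 0.063], [0.456, -0.093, 0.063], [0.476, -0.099, 0.02], [0.477, -0.094, 0.022], [0.476, -0.088, 0.031]]
270 [[0.453, -0.102, 0.069], [0.453, -0.099, 0.071], [0.456, -0.093, 0.071], [0.457, -0.092, 0.07], [0.462, -0.09, 0.063], [0.477, -0.089, 0.038]]
280 [[0.452, -0.101, 0.08], [0.453, -0.099, 0.08], [0.456, -0.093, 0.08], [0.456, -0.092, 0.081], [0.461, -0.09, 0.073], [0.479, -0.091, 0.045]]
290 [[0.452, -0.101, 0.087], [0.453, -0.099, 0.088], [0.456, -0.094, 0.087], [0.456, -0.092, 0.089], [0.462, -0.091, 0.081], [0.463, -0.087, 0.081]]
[0.4644, -0.1022, 0.0268] 277.9040115691692 252.75797367173982 0.18292287711709765
[0.4644, -0.1022, 0.0455] 277.88515045384054 267.57923133799864 0.1650581296410687
[0.4644, -0.1022, 0.06] 277.8663931418486 281.2813532072834 0.15120578534147408
```

```bash
python3 - <<'E'
from h import *
for n,tz in(("wrist0",.2046),("wrist1",.1698)):
    f=dict(np.load(n+".npz"));P=fcloud(f)
    for v in (262,268,272,276,280,290,300,310,320): print(v,[(P[v,u]).round(3).tolist() for u in (165,175,182,373,380,390)])
for n in("side1","scene1"):
    f=dict(np.load(n+".npz"));P=cloud(f);m=(np.hypot(P[...,0]-.4635,P[...,1]+.097)<.075)&(P[...,2]>.1)
    q=P[m];print(n,np.sort(q[:,2])[:15].round(3))
    for z in np.arange(.15,.3,.01):
        w=q[abs(q[:,2]-z)<.005]
        if len(w):print(z.round(3),len(w),w.min(0).round(3),w.max(0).round(3))
E
```

```text
262 [[0.316, 0.403, -0.0], [0.321, 0.416, 0.001], [0.325, 0.425, 0.001], [0.337, 0.633, 0.17], [0.34, 0.638, 0.169], [0.343, 0.645, 0.17]]
268 [[0.323, 0.398, 0.0], [0.256, 0.547, 0.249], [0.258, 0.548, 0.246], [0.296, 0.625, 0.247], [0.295, 0.628, 0.25], [0.347, 0.643, 0.17]]
272 [[0.255, 0.543, 0.252], [0.257, 0.548, 0.252], [0.26, 0.547, 0.245], [0.296, 0.625, 0.249], [0.296, 0.627, 0.252], [0.297, 0.631, 0.253]]
276 [[0.255, 0.545, 0.256], [0.257, 0.549, 0.256], [0.261, 0.547, 0.247], [0.298, 0.624, 0.249], [0.295, 0.626, 0.256], [0.297, 0.63, 0.256]]
280 [[0.255, 0.546, 0.261], [0.258, 0.548, 0.257], [0.263, 0.546, 0.248], [0.3, 0.623, 0.249], [0.295, 0.625, 0.258], [0.297, 0.629, 0.259]]
290 [[0.257, 0.548, 0.267], [0.262, 0.547, 0.259], [0.267, 0.544, 0.249], [0.304, 0.621, 0.251], [0.299, 0.624, 0.26], [0.294, 0.627, 0.269]]
300 [[0.259, 0.548, 0.272], [0.266, 0.545, 0.26], [0.27, 0.543, 0.253], [0.306, 0.62, 0.254], [0.303, 0.622, 0.261], [0.296, 0.625, 0.273]]
310 [[0.262, 0.547, 0.274], [0.268, 0.544, 0.263], [0.274, 0.54, 0.253], [0.309, 0.618, 0.257], [0.305, 0.62, 0.264
[... 1978 characters left out ...]
8 328 [ 0.421 -0.159  0.275] [ 0.507 -0.032  0.285]
0.29 326 [ 0.422 -0.159  0.285] [ 0.506 -0.032  0.295]
scene1 [0.209 0.209 0.21  0.21  0.211 0.211 0.212 0.212 0.213 0.213 0.213 0.213
 0.213 0.213 0.213]
0.21 25 [ 0.439 -0.152  0.209] [ 0.496 -0.058  0.215]
0.22 107 [ 0.437 -0.156  0.215] [ 0.497 -0.054  0.225]
0.23 106 [ 0.436 -0.157  0.225] [ 0.497 -0.054  0.235]
0.24 114 [ 0.435 -0.156  0.235] [ 0.497 -0.05   0.245]
0.25 107 [ 0.442 -0.162  0.245] [ 0.501 -0.05   0.255]
0.26 347 [ 0.43  -0.17   0.255] [ 0.509 -0.032  0.265]
0.27 375 [ 0.427 -0.17   0.265] [ 0.508 -0.034  0.275]
0.28 423 [ 0.429 -0.169  0.275] [ 0.508 -0.033  0.285]
0.29 373 [ 0.438 -0.169  0.285] [ 0.507 -0.034  0.295]
```

All three cameras agree that the real fingertips sit about 28 mm above the reported TCP. The grasp therefore closed on top of the rim. I'll lift, reopen, look again, and allow for this offset from here on.

carry_out(increments=[0,0,-6,0,0,0,-10,0,0,0,-20,0,0,0,-30,0,0,0,-30,0])

```text
t: 3.77
position: [0.4639, -0.095, 0.1197]
orientation: [0.226, 0.974, 0.0, -0.001]
wrist_force: [0.5, 0.9, -1.0]
opening: -0.0004
```

carry_out(increments=[0,0,0,0,0,0,0,0,0,0,0,0,0,0,0,0,0,0,0,0], claw=1)

```text
t: 4.18
position: [0.4636, -0.0953, 0.1174]
orientation: [0.226, 0.974, -0.0, -0.001]
wrist_force: [-0.1, 0.1, -0.1]
opening: 0.0604
```

```bash
python3 - <<'E'
from h import *
from cell import optics
for n in("wrist","scene","side"):
    f=optics.grab_frame(n);np.savez(n+"3.npz",**f);cv2.imwrite(f"pics/{n}3.png",f["img"][:,:,::-1]);print(n);report(fcloud(f) if n=="wrist" else cloud(f),["ts"])
E
python3 go.py .4642 -.098 .0
```

```text
wrist
ts top [ 0.4631 -0.0986] [0.031 0.031] z 0.051
scene
ts top [ 0.4634 -0.0963] [0.034 0.032] z 0.051
side
ts top [ 0.4639 -0.0984] [0.031 0.032] z 0.051
t 4.33 pos [ 0.4639 -0.0955  0.1176] F [-0.2 -0.3 -1. ] open 0.0814 toolx/y world [[-0.897, 0.441, 0.002], [0.441, 0.897, -0.001]] zdir [-0.002  0.    -1.   ]
delta tool mm [ -1.6  -2.  117.6] rows 2.819632544548992 q7 1.36
```

View pics/wrist3.png

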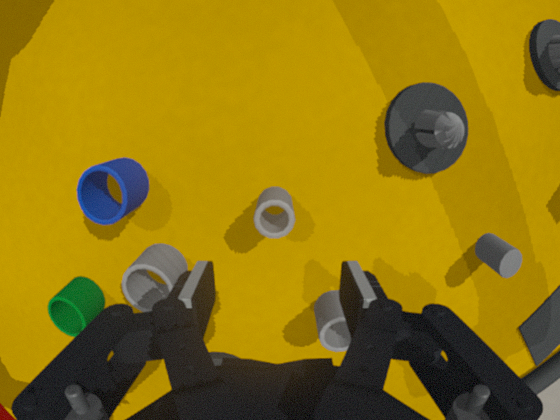

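The small tube stands upright again at (273,212), in its original place. Now I'll descend with the corrected height.

carry_out(increments=[-1,-2,36,0,0,0,36,0,0,0,28,0,0,0,16,0,0,0,8,0])

```text
t: 4.75
position: [0.4626, -0.0976, -0.0083]
orientation: [0.227, 0.974, -0.0, -0.002]
wrist_force: [0.1, -0.1, 0.8]
opening: 0.0854
```

carry_out(increments=[0,0,0,0,0,0,0,0,0,0,0,0])

```text
t: 5.0
position: [0.4652, -0.098, -0.0048]
orientation: [0.226, 0.974, 0.0, 0.001]
wrist_force: [0.2, 0.4, 0.4]
opening: 0.0855
```

```bash
python3 go.py .4642 -.098 -.006; python3 - <<'E'
from cell import optics
import cv2
f=optics.grab_frame("side");cv2.imwrite("pics/s4.png",cv2.resize(f["img"][100:260,230:430,::-1],(700,560)))
E
```

```text
t 5.0 pos [ 0.4652 -0.098  -0.0048] F [0.2 0.4 0.4] open 0.0855 toolx/y world [[-0.897, 0.441, -0.002], [0.441, 0.897, 0.0]] zdir [ 0.002 -0.    -1.   ]
delta tool mm [ 0.9 -0.4  1.2] rows 0.036250935093060446 q7 1.4
```

View pics/s4.png

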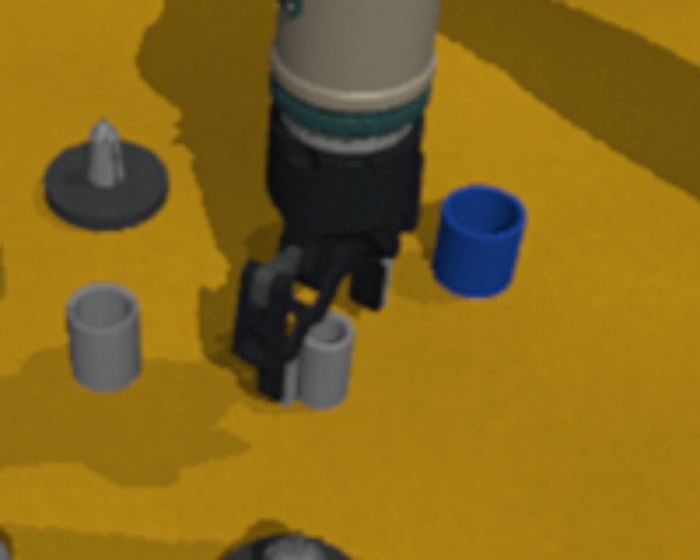

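The fingers now straddle the small tube (right finger ≈(275,370), tube ≈(325,360)). Closing.

carry_out(increments=[0,0,0,0,0,0,0,0,0,0,0,0,0,0,0,0,0,0,0,0], claw=0, squeeze=70)

```text
t: 5.47
position: [0.4646, -0.0979, -0.0051]
orientation: [0.227, 0.974, 0.0, 0.0]
wrist_force: [-0.9, 0.9, 7.5]
opening: 0.0301
```

carry_out(increments=[0,0,-8,0,0,0,-16,0,0,0,-24,0,0,0,-28,0,0,0,-28,0])

```text
t: 5.88
position: [0.4635, -0.0977, 0.0994]
orientation: [0.226, 0.974, -0.0, -0.001]
wrist_force: [-0.4, 0.7, -1.6]
opening: 0.0301
```

```bash
python3 go.py .629 -.251 .085
```

```text
t 5.88 pos [ 0.4635 -0.0977  0.0994] F [-0.4  0.7 -1.6] open 0.0301 toolx/y world [[-0.897, 0.441, 0.002], [0.441, 0.897, -0.0]] zdir [-0.002  0.    -1.   ]
delta tool mm [-216.1  -64.5   14. ] rows 5.419795042026777 q7 1.38
```

carry_out(increments=[-20,-6,0,0,-36,-11,0,0,-38,-11,0,0,-38,-11,0,0,-36,-11,0,0])

```text
t: 6.3
position: [0.5942, -0.2181, 0.0989]
orientation: [0.226, 0.974, -0.0, 0.0]
wrist_force: [0.1, 0.7, -0.8]
opening: 0.0302
```

carry_out(increments=[-28,-9,0,0,-20,-6,0,0,0,0,0,0,0,0,0,0])

```text
t: 6.63
position: [0.6291, -0.2523, 0.0978]
orientation: [0.227, 0.974, -0.0, -0.001]
wrist_force: [-0.1, 1.0, -1.4]
opening: 0.03
```

```bash
python3 go.py .629 -.251 .07; python3 - <<'E'
from h import *
from cell import optics
OBJ["hand"]=0
for n in("side","scene","wrist"):
    f=optics.grab_frame(n);np.savez(n+"5.npz",**f);cv2.imwrite(f"pics/{n}5.png",f["img"][:,:,::-1])
    P=fcloud(f) if n=="wrist" else cloud(f)
    m=(np.hypot(P[...,0]-.629,P[...,1]+.251)<.05)&(P[...,2]>.062);print(n,np.sort(P[m][:,2])[:200:20].round(3))
    for z in (.105,.115,.125):
        q=P[m&(abs(P[...,2]-z)<.006)]
        if len(q)>3:print(z,q.min(0).round(3),q.max(0).round(3))
a=cv2.imread("pics/side5.png")[60:220,160:360];cv2.imwrite("pics/s5.png",cv2.resize(a,(700,560)))
E
```

```text
t 6.63 pos [ 0.6291 -0.2523  0.0978] F [-0.1  1.  -1.4] open 0.03 toolx/y world [[-0.897, 0.442, 0.001], [0.442, 0.897, -0.0]] zdir [-0.001  0.    -1.   ]
delta tool mm [ 0.6  1.1 27.8] rows 0.6664167132646792 q7 1.53
side [0.104 0.108 0.111 0.114 0.118 0.122 0.127 0.13  0.133 0.135]
0.105 [ 0.613 -0.255  0.104] [ 0.644 -0.237  0.111]
0.115 [ 0.613 -0.256  0.11 ] [ 0.642 -0.236  0.121]
0.125 [ 0.611 -0.265  0.119] [ 0.646 -0.228  0.131]
scene [0.102 0.106 0.108 0.111 0.113 0.115 0.118 0.12  0.123 0.126]
0.105 [ 0.631 -0.265  0.102] [ 0.644 -0.235  0.111]
0.115 [ 0.629 -0.265  0.109] [ 0.645 -0.235  0.121]
0.125 [ 0.615 -0.273  0.119] [ 0.646 -0.232  0.131]
wrist [0.103 0.104 0.105 0.106 0.106 0.107 0.108 0.108 0.109 0.109]
0.105 [ 0.612 -0.263  0.103] [ 0.628 -0.235  0.111]
0.115 [ 0.611 -0.263  0.109] [ 0.639 -0.235  0.121]
0.125 [ 0.609 -0.265  0.119] [ 0.639 -0.227  0.131]
```

View pics/s5.png

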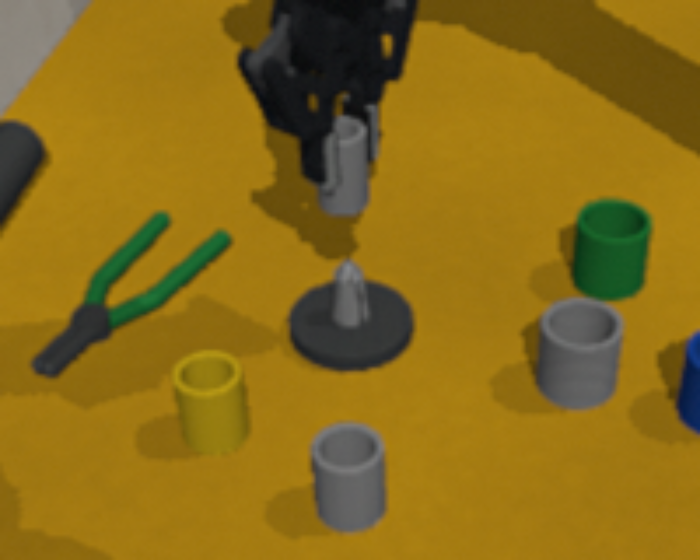

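View pics/scene5.png

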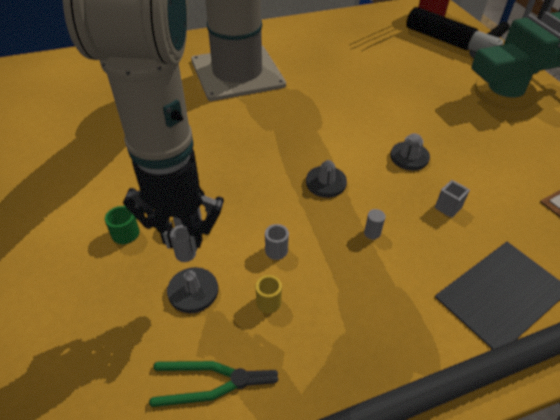

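The side view shows the tube at (343,165) held upright, straight above the thin spigot tip at (347,265). I'll lower it.

carry_out(increments=[0,1,18,0,0,0,18,0,0,0,14,0,0,0,8,0,0,0,4,0])

```text
t: 7.2
position: [0.6295, -0.2507, 0.0358]
orientation: [0.226, 0.974, -0.0, -0.0]
wrist_force: [-0.9, -1.3, -0.4]
opening: 0.0307
```

carry_out(increments=[0,0,3,0,0,0,3,0,0,0,3,0,0,0,2,0,0,0,0,0])

```text
t: 7.62
position: [0.6295, -0.2513, 0.0251]
orientation: [0.227, 0.974, -0.0, -0.0]
wrist_force: [-2.0, -3.8, -1.5]
opening: 0.0303
```

carry_out(increments=[0,0,3,0,0,0,3,0,0,0,2,0,0,0,2,0,0,0,0,0])

```text
t: 8.03
position: [0.6295, -0.2517, 0.0151]
orientation: [0.227, 0.974, -0.001, -0.0]
wrist_force: [-2.4, -4.2, 0.5]
opening: 0.0299
```

carry_out(increments=[0,0,2,0,0,0,2,0,0,0,1,0,0,0,0,0])

```text
t: 8.37
position: [0.6296, -0.2519, 0.0107]
orientation: [0.227, 0.974, -0.001, -0.0]
wrist_force: [-3.1, -4.2, 4.6]
opening: 0.0302
```

carry_out(increments=[0,0,2,0,0,0,1,0,0,0,1,0,0,0,0,0])

```text
t: 8.7
position: [0.6296, -0.252, 0.0089]
orientation: [0.227, 0.974, -0.001, 0.0]
wrist_force: [-8.5, -2.9, 17.0]
opening: 0.0296
```

carry_out(increments=[0,0,1,0,0,0,1,0,0,0,1,0,0,0,0,0])

```text
t: 9.03
position: [0.6297, -0.2521, 0.0088]
orientation: [0.227, 0.974, -0.001, 0.0]
wrist_force: [-12.7, -1.0, 34.6]
opening: 0.0302
```

It hits a hard stop at z=0.0088, which matches the predicted seat, and the force has risen to 35 N. Relieving, releasing, and checking.

carry_out(increments=[0,0,-2,0,0,0,-2,0])

```text
t: 9.2
position: [0.6295, -0.252, 0.0091]
orientation: [0.227, 0.974, -0.001, 0.0]
wrist_force: [-2.8, -4.4, -2.4]
opening: 0.0302
```

carry_out(increments=[0,0,0,0,0,0,0,0,0,0,0,0,0,0,0,0,0,0,0,0], claw=1)

```text
t: 9.62
position: [0.6304, -0.2495, 0.0068]
orientation: [0.226, 0.974, 0.001, -0.0]
wrist_force: [-0.8, -0.1, 0.7]
opening: 0.0849
```

carry_out(increments=[0,0,-10,0,0,0,-20,0,0,0,-35,0,0,0,-40,0,0,0,-35,0])

```text
t: 10.03
position: [0.6302, -0.2505, 0.1498]
orientation: [0.226, 0.974, 0.0, 0.0]
wrist_force: [0.6, -0.3, 0.3]
opening: 0.085
```

```bash
cat > look.py <<'E'
import sys
from h import *
from cell import optics
k=sys.argv[1];c=np.array([float(sys.argv[2]),float(sys.argv[3])])
for n in("side","scene","wrist"):
    f=optics.grab_frame(n);np.savez(n+k+".npz",**f);cv2.imwrite(f"pics/{n}{k}.png",f["img"][:,:,::-1])
    P=fcloud(f) if n=="wrist" else cloud(f)
    q=P[(np.hypot(P[...,0]-c[0],P[...,1]-c[1])<.045)&(P[...,2]>.02)&(P[...,2]<.1)];
    if not len(q): continue
    h=np.percentile(q[:,2],95);t=q[q[:,2]>h-.006];print(n,"top z p50/95/99",np.percentile(t[:,2],[50,95,99]).round(4),"mid",((t.min(0)+t.max(0))/2)[:2].round(4),np.ptp(t,0)[:2].round(3))
    report(P,["tm","tl"])
f=np.load("side"+k+".npz");T=f["cam_to_world"];p=np.linalg.inv(T)@np.r_[c,.03,1];u=f["mtx"]@p[:3]/p[2];x=int(np.clip(u[0],60,500));y=int(np.clip(u[1],45,375))
cv2.imwrite(f"pics/crop{k}.png",cv2.resize(f["img"][y-45:y+45,x-60:x+60,::-1],(720,540)))
E
python3 look.py 6 .629 -.251; python3 go.py .5906 -.0925 .1
```

```text
side top z p50/95/99 [0.0642 0.0661 0.0667] mid [ 0.6287 -0.2523] [0.031 0.033]
tm top [ 0.5907 -0.0935] [0.041 0.043] z 0.052
tl top [ 0.4731 -0.2289] [0.05  0.053] z 0.052
scene top z p50/95/99 [0.0637 0.0658 0.0663] mid [ 0.6291 -0.2502] [0.032 0.031]
tm top [ 0.5914 -0.0911] [0.042 0.041] z 0.052
tl top [ 0.4727 -0.2272] [0.055 0.051] z 0.052
wrist top z p50/95/99 [0.0639 0.0651 0.0657] mid [ 0.628  -0.2521] [0.031 0.032]
tm top [ 0.5906 -0.0936] [0.041 0.041] z 0.051
tl top [ 0.4732 -0.2293] [0.052 0.051] z 0.051
t 10.18 pos [ 0.6328 -0.2515  0.152 ] F [-0.7 -0.6 -0.6] open 0.0854 toolx/y world [[-0.897, 0.441, -0.008], [0.441, 0.897, 0.001]] zdir [ 0.008 -0.003 -1.   ]
delta tool mm [108.4 124.1  51.2] rows 4.137906169848076 q7 1.53
```

View pics/crop6.png

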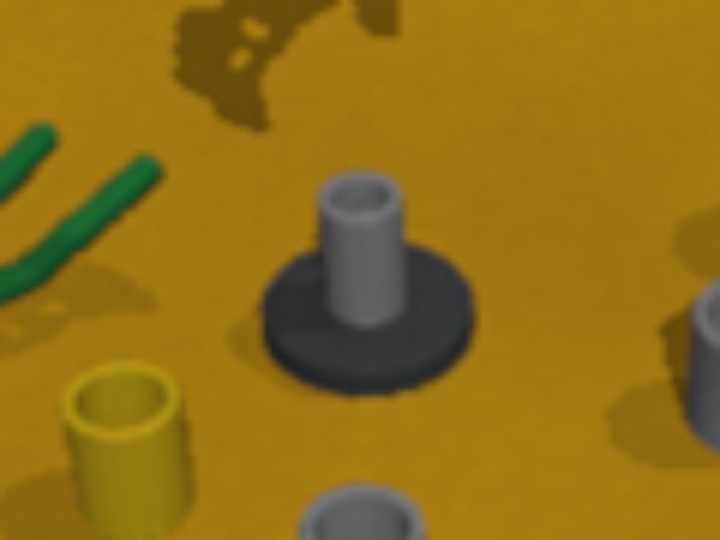

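The crop shows the small tube flush on the foot disc at (362,315), with its top 14 mm above the loose tubes, so it is seated. Now the medium tube.

carry_out(increments=[14,16,0,0,24,28,0,0,25,30,8,0,25,30,20,0,19,20,22,0])

```text
t: 10.6
position: [0.5889, -0.0898, 0.0983]
orientation: [0.225, 0.974, 0.001, 0.0]
wrist_force: [0.3, 0.5, -0.6]
opening: 0.0856
```

```bash
python3 go.py .5906 -.0927 -.006
```

```text
t 10.6 pos [ 0.5889 -0.0898  0.0983] F [ 0.3  0.5 -0.6] open 0.0856 toolx/y world [[-0.899, 0.439, -0.0], [0.439, 0.899, 0.003]] zdir [ 0.001  0.002 -1.   ]
delta tool mm [ -2.8  -2.1 104.3] rows 2.5020042082298093 q7 1.32
```

carry_out(increments=[-2,-1,26,0,0,0,34,0,0,0,24,0,0,0,14,0,0,0,6,0])

```text
t: 11.02
position: [0.5877, -0.0951, -0.009]
orientation: [0.226, 0.974, -0.0, -0.003]
wrist_force: [0.4, -0.1, 0.8]
opening: 0.0856
```

carry_out(increments=[0,0,0,0,0,0,0,0])

```text
t: 11.18
position: [0.5905, -0.0958, -0.0057]
orientation: [0.226, 0.974, 0.0, -0.0]
wrist_force: [0.4, -0.5, 0.6]
opening: 0.0853
```

```bash
python3 go.py .5906 -.0927 -.006
```

```text
t 11.18 pos [ 0.5905 -0.0958 -0.0057] F [ 0.4 -0.5  0.6] open 0.0853 toolx/y world [[-0.897, 0.441, 0.0], [0.441, 0.897, -0.0]] zdir [-0.  0. -1.]
delta tool mm [1.3 2.8 0.3] rows 0.07468031747168705 q7 1.34
```

carry_out(increments=[1,2,0,0,0,0,0,0,0,0,0,0,0,0,0,0,0,0,0,0], claw=0, squeeze=70)

```text
t: 11.6
position: [0.5912, -0.0935, -0.0043]
orientation: [0.226, 0.974, 0.0, 0.001]
wrist_force: [-1.5, 1.1, 5.9]
opening: 0.04
```

carry_out(increments=[0,0,-8,0,0,0,-16,0,0,0,-24,0,0,0,-28,0,0,0,-28,0])

```text
t: 12.02
position: [0.5897, -0.0936, 0.0995]
orientation: [0.227, 0.974, -0.0, -0.001]
wrist_force: [0.4, 0.5, -0.8]
opening: 0.0403
```

```bash
python3 go.py .4598 .0597 .1
```

```text
t 12.02 pos [ 0.5897 -0.0936  0.0995] F [ 0.4  0.5 -0.8] open 0.0403 toolx/y world [[-0.897, 0.441, 0.001], [0.441, 0.897, -0.0]] zdir [-0.001  0.    -1.   ]
delta tool mm [184.2  80.2  -0.4] rows 4.818779969960652 q7 1.33
```

carry_out(increments=[20,9,0,0,36,16,0,0,37,16,0,0,37,16,0,0,34,15,0,0])

```text
t: 12.43
position: [0.4731, 0.0448, 0.0989]
orientation: [0.226, 0.974, 0.0, -0.0]
wrist_force: [0.3, 0.9, -2.3]
opening: 0.0403
```

carry_out(increments=[20,8,0,0,0,0,0,0,0,0,0,0])

```text
t: 12.68
position: [0.4602, 0.0605, 0.0989]
orientation: [0.225, 0.974, 0.0, 0.0]
wrist_force: [0.6, -0.7, -0.1]
opening: 0.0405
```

```bash
python3 go.py .4598 .0597 .01; cat > held.py <<'E'
import sys
from h import *
from cell import optics
k=sys.argv[1];c=np.array([float(sys.argv[2]),float(sys.argv[3])])
for n in("side","scene","wrist"):
    f=optics.grab_frame(n);np.savez(n+k+".npz",**f);cv2.imwrite(f"pics/{n}{k}.png",f["img"][:,:,::-1])
    P=fcloud(f) if n=="wrist" else cloud(f)
    m=(np.hypot(P[...,0]-c[0],P[...,1]-c[1])<.05)&(P[...,2]>.07);print(n,np.sort(P[m][:,2])[5:200:30].round(3))
    for z in (.108,.117):
        q=P[m&(abs(P[...,2]-z)<.006)]
        if len(q)>3:print(z,q.min(0).round(3),q.max(0).round(3))
    q=P[(np.hypot(P[...,0]-c[0],P[...,1]-c[1])<.05)&(P[...,2]<.07)&(P[...,2]>.047)]
    if len(q): print("spig",((q.min(0)+q.max(0))/2).round(4)[:2],np.ptp(q,0)[:2].round(3))
E
python3 held.py 7 .4598 .0597
```

```text
t 12.68 pos [0.4602 0.0605 0.0989] F [ 0.6 -0.7 -0.1] open 0.0405 toolx/y world [[-0.899, 0.439, -0.0], [0.439, 0.899, 0.001]] zdir [ 0.  0. -1.]
delta tool mm [ 0.  -1.  88.9] rows 2.132105419111086 q7 1.08
side [0.105 0.108 0.111 0.114 0.117 0.12  0.124]
0.108 [0.439 0.059 0.104] [0.479 0.081 0.114]
0.117 [0.439 0.042 0.111] [0.477 0.08  0.123]
spig [0.4597 0.0599] [0.028 0.027]
scene [0.105 0.109 0.112 0.115 0.118 0.121 0.124]
0.108 [0.456 0.039 0.103] [0.483 0.076 0.114]
0.117 [0.453 0.04  0.111] [0.483 0.077 0.123]
spig [0.4614 0.0598] [0.028 0.027]
wrist [0.104 0.104 0.105 0.105 0.106 0.106 0.107]
0.108 [0.44  0.042 0.103] [0.477 0.079 0.114]
0.117 [0.44  0.041 0.111] [0.478 0.079 0.123]
spig [0.4558 0.0594] [0.023 0.028]
```

View pics/scene7.png

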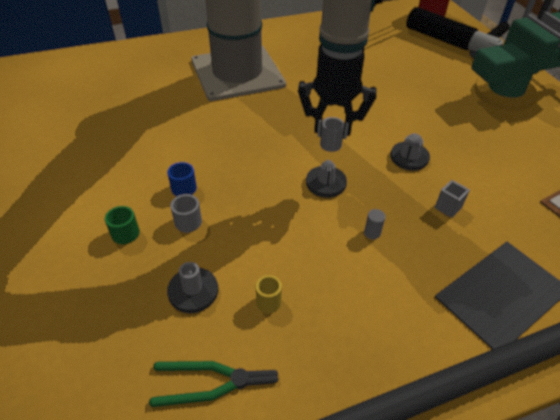

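The scene view shows the medium tube at (333,135) above the middle spigot at (327,180), aligned within about 1 mm. Lowering.

carry_out(increments=[0,0,18,0,0,0,20,0,0,0,16,0,0,0,10,0,0,0,5,0])

```text
t: 13.25
position: [0.4606, 0.0587, 0.0281]
orientation: [0.227, 0.974, -0.0, -0.001]
wrist_force: [-0.6, 1.7, -0.3]
opening: 0.0403
```

carry_out(increments=[0,0,4,0,0,0,4,0,0,0,3,0,0,0,2,0,0,0,0,0])

```text
t: 13.67
position: [0.4603, 0.0594, 0.0163]
orientation: [0.226, 0.974, -0.0, -0.0]
wrist_force: [-2.1, 1.4, -1.3]
opening: 0.0405
```

carry_out(increments=[0,0,3,0,0,0,2,0,0,0,2,0,0,0,1,0,0,0,0,0])

```text
t: 14.08
position: [0.4602, 0.0595, 0.0096]
orientation: [0.226, 0.974, 0.0, -0.0]
wrist_force: [-4.1, 0.3, 18.3]
opening: 0.0403
```

carry_out(increments=[0,0,1,0,0,0,1,0,0,0,0,0])

```text
t: 14.33
position: [0.4603, 0.0594, 0.0094]
orientation: [0.227, 0.974, 0.001, 0.0]
wrist_force: [-9.2, 0.6, 42.9]
opening: 0.0402
```

carry_out(increments=[0,0,1,0,0,0,0,0])

```text
t: 14.5
position: [0.4603, 0.0595, 0.0094]
orientation: [0.227, 0.974, 0.001, 0.001]
wrist_force: [-10.8, 0.4, 54.3]
opening: 0.0408
```

Hard stop at z=0.0094, as predicted. Relieving and releasing.

carry_out(increments=[0,0,-2,0,0,0,-2,0])

```text
t: 14.67
position: [0.4602, 0.0594, 0.01]
orientation: [0.226, 0.974, 0.0, 0.0]
wrist_force: [-1.4, 0.6, -10.3]
opening: 0.0403
```

carry_out(increments=[0,0,0,0,0,0,0,0,0,0,0,0,0,0,0,0,0,0,0,0], claw=1)

```text
t: 15.08
position: [0.4611, 0.0593, 0.0091]
orientation: [0.227, 0.974, -0.0, 0.0]
wrist_force: [1.0, -0.3, 0.6]
opening: 0.0855
```

carry_out(increments=[0,0,-10,0,0,0,-20,0,0,0,-35,0,0,0,-40,0,0,0,-35,0])

```text
t: 15.5
position: [0.4604, 0.0592, 0.1517]
orientation: [0.227, 0.974, 0.0, 0.0]
wrist_force: [1.0, -0.8, -0.4]
opening: 0.0855
```

```bash
python3 look.py 8 .4598 .0597; python3 go.py .473 -.229 .1
```

```text
side top z p50/95/99 [0.0645 0.0662 0.067 ] mid [0.4598 0.0585] [0.041 0.041]
scene top z p50/95/99 [0.0644 0.067  0.068 ] mid [0.4613 0.0605] [0.042 0.041]
tl top [ 0.4745 -0.2272] [0.052 0.051] z 0.052
wrist top z p50/95/99 [0.0645 0.0657 0.0662] mid [0.459 0.059] [0.041 0.041]
tl top [ 0.4649 -0.2285] [0.035 0.053] z 0.051
t 15.65 pos [0.4629 0.0598 0.1524] F [-0.   0.3 -0.4] open 0.0852 toolx/y world [[-0.897, 0.441, -0.005], [0.441, 0.897, 0.004]] zdir [ 0.007  0.002 -1.   ]
delta tool mm [-136.2 -255.    52.1] rows 7.043229220905155 q7 1.08
```

View pics/crop8.png

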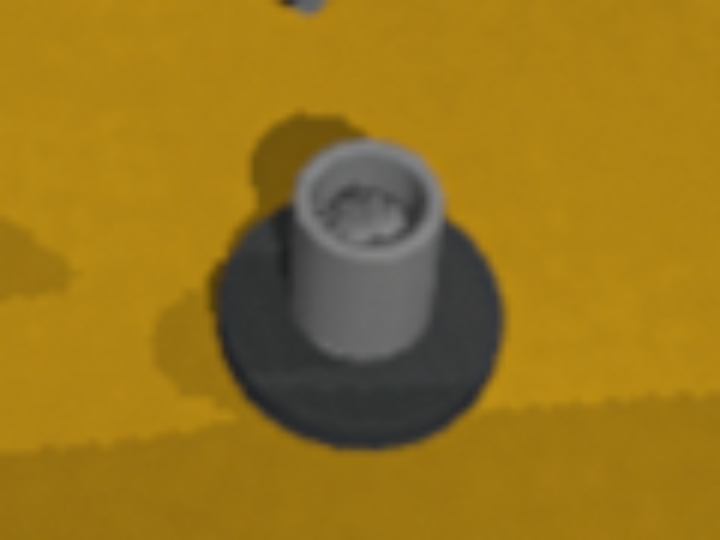

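The medium tube is seated: it meets the disc at (362,345), with its top at z≈0.065. Now the large one.

carry_out(increments=[-10,-18,0,0,-19,-35,0,0,-19,-35,0,0,-19,-35,0,0,-19,-35,0,0])

```text
t: 16.07
position: [0.467, -0.1217, 0.1484]
orientation: [0.226, 0.974, 0.0, -0.001]
wrist_force: [0.5, 0.0, 0.5]
opening: 0.0856
```

carry_out(increments=[-19,-35,10,0,-19,-35,14,0,-14,-25,14,0,0,0,14,0])

```text
t: 16.4
position: [0.4716, -0.2363, 0.0963]
orientation: [0.231, 0.973, -0.002, 0.001]
wrist_force: [-0.3, -0.3, 0.5]
opening: 0.0852
```

```bash
python3 go.py .4732 -.2285 -.006
```

```text
t 16.4 pos [ 0.4716 -0.2363  0.0963] F [-0.3 -0.3  0.5] open 0.0852 toolx/y world [[-0.893, 0.45, -0.002], [0.45, 0.893, -0.004]] zdir [ 0.    -0.005 -1.   ]
delta tool mm [  2.3   8.1 102.3] rows 2.460446136866409 q7 1.66
```

Let it settle before descending around the wide tube.

carry_out(increments=[0,0,0,0,0,0,0,0])

```text
t: 16.57
position: [0.4713, -0.2269, 0.0961]
orientation: [0.227, 0.974, 0.001, -0.002]
wrist_force: [0.2, 1.0, -0.8]
opening: 0.0851
```

```bash
python3 go.py .4732 -.2285 -.006; python3 look.py 9 .473 -.2285
```

```text
t 16.57 pos [ 0.4713 -0.2269  0.0961] F [ 0.2  1.  -0.8] open 0.0851 toolx/y world [[-0.897, 0.441, 0.005], [0.441, 0.897, 0.0]] zdir [-0.004  0.002 -1.   ]
delta tool mm [ -2.9  -0.6 102.1] rows 2.450091336245635 q7 1.65
side top z p50/95/99 [0.0501 0.0519 0.0526] mid [ 0.4731 -0.2294] [0.05  0.052]
tl top [ 0.4731 -0.2294] [0.05  0.052] z 0.052
scene top z p50/95/99 [0.0493 0.0516 0.0529] mid [ 0.4741 -0.2274] [0.052 0.05 ]
tl top [ 0.4741 -0.2274] [0.052 0.05 ] z 0.052
wrist top z p50/95/99 [0.0497 0.0509 0.0513] mid [ 0.4726 -0.229 ] [0.051 0.051]
tl top [ 0.4726 -0.229 ] [0.051 0.051] z 0.051
```

View pics/wrist9.png

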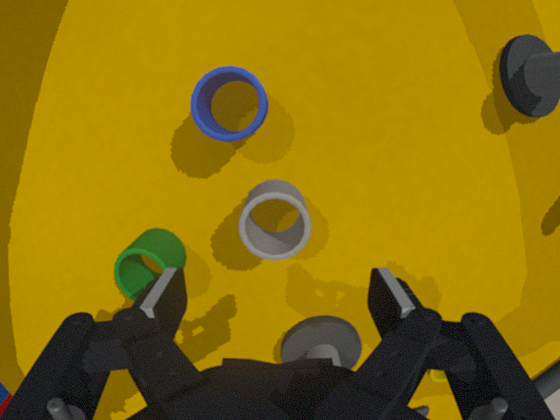

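The large tube is centred at (275,225) between the fingers, and the green one at (150,262) is clear. Descending.

carry_out(increments=[-1,0,26,0,0,0,32,0,0,0,24,0,0,0,14,0,0,0,6,0])

```text
t: 17.13
position: [0.4733, -0.2267, -0.0058]
orientation: [0.225, 0.974, 0.0, -0.001]
wrist_force: [-0.3, -0.0, 0.1]
opening: 0.0857
```

carry_out(increments=[0,0,0,0,0,0,0,0])

```text
t: 17.3
position: [0.4746, -0.2281, -0.0037]
orientation: [0.226, 0.974, -0.0, 0.001]
wrist_force: [-0.2, -1.0, 1.0]
opening: 0.0853
```

```bash
python3 go.py .4732 -.2285 -.006
```

```text
t 17.3 pos [ 0.4746 -0.2281 -0.0037] F [-0.2 -1.   1. ] open 0.0853 toolx/y world [[-0.898, 0.44, -0.001], [0.44, 0.898, 0.0]] zdir [ 0.001 -0.    -1.   ]
delta tool mm [ 1.1 -0.9  2.3] rows 0.06485631759116597 q7 1.68
```

carry_out(increments=[1,0,1,0,0,0,0,0,0,0,0,0,0,0,0,0,0,0,0,0], claw=0, squeeze=70)

```text
t: 17.72
position: [0.4735, -0.2282, -0.004]
orientation: [0.226, 0.974, -0.0, 0.001]
wrist_force: [-1.1, 1.1, 9.6]
opening: 0.0505
```

carry_out(increments=[0,0,-8,0,0,0,-16,0,0,0,-24,0,0,0,-30,0,0,0,-30,0])

```text
t: 18.13
position: [0.4721, -0.2277, 0.1037]
orientation: [0.227, 0.974, 0.0, -0.001]
wrist_force: [0.3, 0.2, -2.5]
opening: 0.0503
```

```bash
python3 go.py .4438 .262 .12
```

```text
t 18.13 pos [ 0.4721 -0.2277  0.1037] F [ 0.3  0.2 -2.5] open 0.0503 toolx/y world [[-0.897, 0.441, 0.002], [0.441, 0.897, -0.0]] zdir [-0.001  0.001 -1.   ]
delta tool mm [241.5 427.  -16. ] rows 11.769251776348517 q7 1.66
```

carry_out(increments=[10,18,-6,0,19,34,-6,0,20,35,-4,0,20,35,-2,0,20,35,0,0])

```text
t: 18.55
position: [0.462, -0.0463, 0.1216]
orientation: [0.227, 0.974, 0.0, 0.001]
wrist_force: [1.0, 0.9, -1.4]
opening: 0.0507
```

carry_out(increments=[20,35,0,0,20,35,0,0,20,35,0,0,20,35,0,0,20,35,0,0])

```text
t: 18.97
position: [0.449, 0.1552, 0.1211]
orientation: [0.226, 0.974, 0.0, 0.0]
wrist_force: [1.3, -0.2, -1.3]
opening: 0.0506
```

carry_out(increments=[20,35,0,0,18,32,0,0,12,22,0,0,0,0,0,0,0,0,0,0])

```text
t: 19.38
position: [0.4433, 0.2571, 0.1207]
orientation: [0.224, 0.974, 0.0, -0.0]
wrist_force: [0.1, -1.1, -2.6]
opening: 0.0505
```

```bash
python3 go.py .4438 .262 .1
```

```text
t 19.38 pos [0.4433 0.2571 0.1207] F [ 0.1 -1.1 -2.6] open 0.0505 toolx/y world [[-0.899, 0.437, 0.0], [0.437, 0.899, 0.0]] zdir [-0.     0.001 -1.   ]
delta tool mm [ 1.7  4.6 20.7] rows 0.5102365551156253 q7 0.76
```

carry_out(increments=[2,4,10,0,0,0,8,0,0,0,0,0,0,0,0,0])

```text
t: 19.72
position: [0.4436, 0.2582, 0.1017]
orientation: [0.227, 0.974, -0.001, -0.001]
wrist_force: [0.1, 0.1, -2.7]
opening: 0.0502
```

```bash
python3 go.py .4438 .262 .01; python3 held.py 10 .4438 .262
```

```text
t 19.72 pos [0.4436 0.2582 0.1017] F [ 0.1  0.1 -2.7] open 0.0502 toolx/y world [[-0.897, 0.443, 0.001], [0.443, 0.897, -0.002]] zdir [-0.002 -0.002 -1.   ]
delta tool mm [ 1.4  3.7 91.6] rows 2.1999218549471076 q7 0.77
side [0.107 0.11  0.112 0.115 0.118 0.121 0.124]
0.108 [0.419 0.238 0.106] [0.453 0.283 0.113]
0.117 [0.418 0.238 0.111] [0.447 0.283 0.123]
spig [0.4427 0.2685] [0.037 0.026]
scene [0.107 0.111 0.113 0.115 0.118 0.121 0.124]
0.108 [0.429 0.233 0.106] [0.471 0.28  0.114]
0.117 [0.429 0.233 0.111] [0.471 0.28  0.123]
spig [0.4454 0.2625] [0.036 0.037]
wrist [0.106 0.107 0.108 0.108 0.108 0.109 0.109]
0.108 [0.418 0.237 0.105] [0.466 0.284 0.114]
0.117 [0.418 0.237 0.111] [0.466 0.284 0.123]
spig [0.4383 0.2642] [0.03  0.036]
```

View pics/scene10.png

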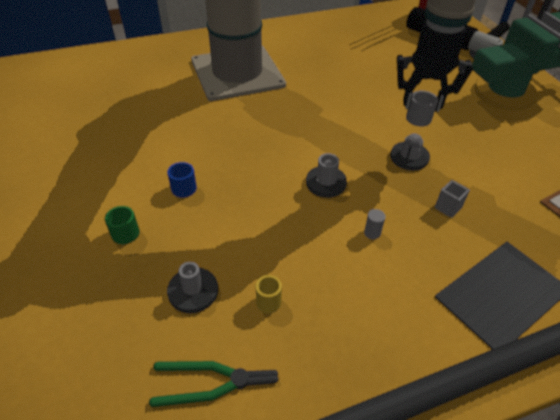

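The scene view shows the large tube at (422,108) above the thick spigot at (412,150). I'll let it settle and trim.

carry_out(increments=[0,2,0,0,0,0,0,0,0,0,0,0,0,0,0,0])

```text
t: 20.2
position: [0.445, 0.2616, 0.1026]
orientation: [0.226, 0.974, 0.0, 0.0]
wrist_force: [-0.0, -0.8, -2.4]
opening: 0.051
```

```bash
python3 go.py .4438 .262 .01; python3 held.py 11 .4438 .262
```

```text
t 20.2 pos [0.445  0.2616 0.1026] F [-0.  -0.8 -2.4] open 0.051 toolx/y world [[-0.897, 0.441, -0.0], [0.441, 0.897, 0.0]] zdir [ 0.  0. -1.]
delta tool mm [ 1.3 -0.2 92.6] rows 2.2211471809298007 q7 0.76
side [0.108 0.111 0.114 0.117 0.12  0.123 0.125]
0.108 [0.42  0.241 0.108] [0.454 0.286 0.114]
0.117 [0.42  0.241 0.111] [0.449 0.286 0.123]
spig [0.4425 0.2693] [0.037 0.024]
scene [0.108 0.111 0.114 0.116 0.119 0.122 0.124]
0.108 [0.434 0.236 0.107] [0.473 0.281 0.114]
0.117 [0.431 0.236 0.111] [0.473 0.283 0.123]
spig [0.4454 0.2627] [0.037 0.037]
wrist [0.107 0.107 0.108 0.108 0.108 0.109 0.109]
0.108 [0.419 0.24  0.106] [0.466 0.287 0.114]
0.117 [0.419 0.239 0.111] [0.466 0.287 0.123]
spig [0.4374 0.2638] [0.028 0.037]
```

carry_out(increments=[1,0,18,0,0,0,20,0,0,0,18,0,0,0,10,0,0,0,5,0])

```text
t: 20.77
position: [0.4436, 0.2623, 0.0304]
orientation: [0.226, 0.974, -0.0, -0.001]
wrist_force: [-1.8, 1.9, 0.1]
opening: 0.0504
```

carry_out(increments=[0,0,4,0,0,0,4,0,0,0,3,0,0,0,2,0,0,0,0,0])

```text
t: 21.18
position: [0.4438, 0.2629, 0.0187]
orientation: [0.226, 0.974, 0.001, -0.0]
wrist_force: [-3.2, 4.3, -1.4]
opening: 0.0502
```

carry_out(increments=[0,0,3,0,0,0,2,0,0,0,1,0,0,0,0,0])

```text
t: 21.52
position: [0.444, 0.2628, 0.0128]
orientation: [0.226, 0.974, 0.001, -0.0]
wrist_force: [-2.5, 4.2, 3.3]
opening: 0.0506
```

carry_out(increments=[0,0,2,0,0,0,1,0,0,0,1,0,0,0,0,0])

```text
t: 21.85
position: [0.4434, 0.2631, 0.0101]
orientation: [0.226, 0.974, 0.001, -0.001]
wrist_force: [-7.3, 4.1, 17.8]
opening: 0.0508
```

carry_out(increments=[0,0,1,0,0,0,1,0,0,0,0,0])

```text
t: 22.1
position: [0.4434, 0.2632, 0.0099]
orientation: [0.226, 0.974, 0.001, -0.0]
wrist_force: [-10.5, 2.6, 37.7]
opening: 0.051
```

Hard stop at z=0.0099, about as predicted. Relieve, release, retreat and check.

carry_out(increments=[0,0,-2,0,0,0,-1,0])

```text
t: 22.27
position: [0.4435, 0.2631, 0.0103]
orientation: [0.226, 0.974, 0.001, -0.0]
wrist_force: [-3.0, 5.2, -4.2]
opening: 0.0505
```

carry_out(increments=[0,0,0,0,0,0,0,0,0,0,0,0,0,0,0,0,0,0,0,0], claw=1)

```text
t: 22.68
position: [0.4445, 0.2612, 0.0094]
orientation: [0.227, 0.974, -0.0, 0.0]
wrist_force: [-0.4, -0.2, -0.1]
opening: 0.0854
```

carry_out(increments=[0,0,-10,0,0,0,-20,0,0,0,-35,0,0,0,-40,0,0,0,-35,0])

```text
t: 23.1
position: [0.444, 0.2615, 0.1519]
orientation: [0.227, 0.974, -0.0, 0.0]
wrist_force: [1.0, 2.0, 0.3]
opening: 0.0854
```

```bash
python3 look.py 12 .4438 .262; python3 - <<'E'
from h import *
for n in("scene12","side12"):
    P=cloud(dict(np.load(n+".npz")))
    for k,c in dict(ss=(.629,-.251),sm=(.4598,.0597),sl=(.4438,.262),bar=(.609,.09),sq=(.598,.263)).items():
        q=P[(np.hypot(P[...,0]-c[0],P[...,1]-c[1])<.045)&(P[...,2]>.02)&(P[...,2]<.09)];t=q[q[:,2]>np.percentile(q[:,2],95)-.006]
        print(n,k,"z",np.percentile(t[:,2],[50,95]).round(4),((t.min(0)+t.max(0))/2)[:2].round(3))
E
```

```text
side top z p50/95/99 [0.0641 0.0661 0.0667] mid [0.4438 0.2614] [0.051 0.052]
scene top z p50/95/99 [0.0638 0.0666 0.0674] mid [0.4447 0.2633] [0.052 0.051]
wrist top z p50/95/99 [0.0642 0.0655 0.066 ] mid [0.4429 0.262 ] [0.051 0.052]
scene12 ss z [0.0637 0.066 ] [ 0.63 -0.25]
scene12 sm z [0.0644 0.0667] [0.461 0.06 ]
scene12 sl z [0.0638 0.0666] [0.445 0.263]
scene12 bar z [0.0501 0.0521] [0.61  0.091]
scene12 sq z [0.0498 0.0521] [0.598 0.264]
side12 ss z [0.0642 0.0661] [ 0.629 -0.252]Traceback (most recent call last):
  File "<stdin>", line 5, in <module>
    return _quantile_unchecked(
        a, q, axis, out, overwrite_input, method, keepdims, weights)
    return _ureduce(a,
                    func=_quantile_ureduce_func,
    ...<5 lines>...
                    overwrite_input=overwrite_input,
                    method=method)
    r = func(a, **kwargs)
    result = _quantile(arr,
                       quantiles=q,
    ...<2 lines>...
                       out=out,
                       weights=wgt)
    slices_having_nans = np.isnan(arr[-1, ...])
                                  ~~~^^^^^^^^^
IndexError: index -1 is out of bounds for axis 0 with size 0
```

View pics/crop12.png

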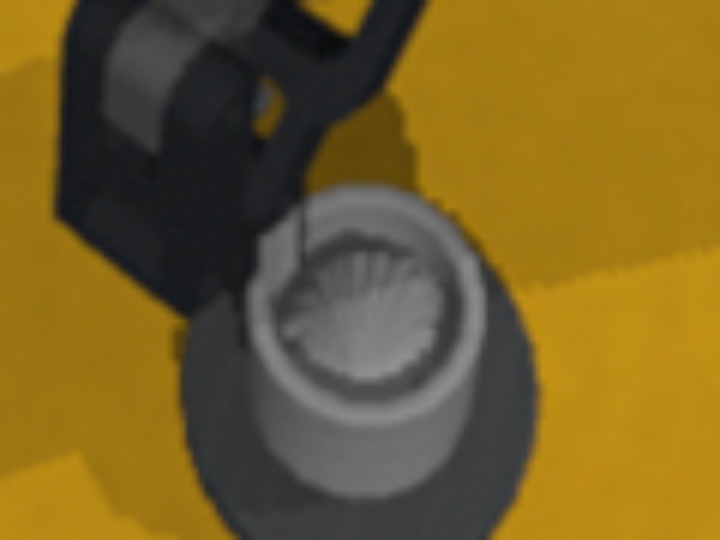

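View pics/scene12.png

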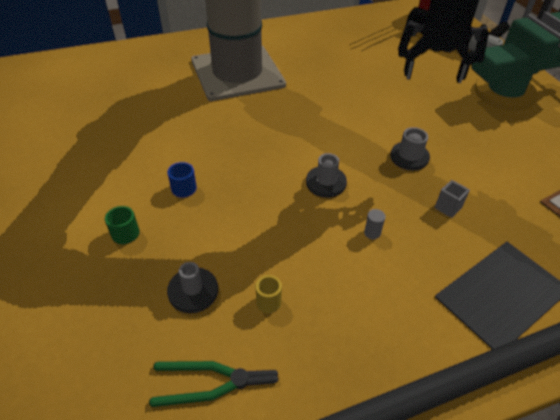

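The scene view shows all three tubes seated, at (190,280), (328,170) and (412,145). Their tops are at z≈0.064, and the bar and square tube have not moved. Handing in.

```bash
python3 -c "
from cell import order,read_state
s=read_state();print(s['t'],s['wrist_force']);print(order.finish_job())"
```

```text
23.25 [-0.50714515 -1.07410166 -0.7939694 ]
the job is handed in; nothing more can be done
None
```

All three tubes are seated on their spigots, done in the order small, medium, large, and the job was handed in at about 23 s.

**Final checks:**
- Each tube was pressed until it hit a hard stop within 1 mm of the height I had worked out for its seat.
- After release, all three tops measured about 0.064 m from the scene camera, which is 14 mm above the pieces still on the bench. The side and wrist views taken after each release agreed.
- The tubes stayed on their spigots by themselves, and the gripper was well clear at hand-in.
- The square tube and the solid bar had not moved, judged by the scene camera. My final side-camera check crashed after the small tube because the medium spigot had no points in that view, so it did not cover those two.

**What went wrong or disagreed:**
- **First grasp failed:** the cameras showed the real fingertips about 28 mm higher than the reported TCP. The fingers closed on the small tube's rim, pressed with about 43 N and tilted it. I lifted off, the tube righted itself in place, and I allowed for the offset from then on.
- **High pressing forces:** the medium tube's final press peaked at about 54 N at the wrist, and the small and large at 35–38 N. These were well under the 120 N wrist limit. The 43 N and 54 N are above the 40 N limit for the arm or gripper body, but they came through the fingertips and the gripped tube, so I don't think that limit applies. I have no verdict on it.

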